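# Hang the second shelf bracket on its slotted post

## Robot

A 6-joint arm with a two-finger parallel gripper is mounted at the origin on the work surface. World frame = base frame: x ahead of the robot, y to its left, z up, the work surface at z = 0. Lengths are in m, angles in rad, forces in N, time in s.
With the tool pointing down it reaches from about 0.3 to 0.825 m from the base axis. Payload 5.4 kg.
Tool frame: the origin (TCP) lies at the very end of the fingers, on their centre line; the grasp point (between the pads) lies 19 mm behind it (r.pinch_z is the distance from the TCP to the grasp point, in m); z points along the fingers, y is the direction in which the jaws open and shut (so a half turn about z gives the same grasp; the last joint's range is limited). The gripper opens to 92 mm and grips with 3 to 60 N. Pads are 20 mm wide; open, the fingers measure 128 mm over their backs; the gripper's body (75 mm by 189 mm) begins 69 mm behind the grasp point.
Start: joints at [1.044, 0.158, 1.597, -0, 1.386, -0.21], TCP at [0.179, 0.546, 0.215] pointing down, gripper open.
Joint ranges: [-2.91, 2.91], [-0.94, 2.29], [0.18, 2.7], [-1.29, 4.43], [0.17, 2.64], [-3, 3]. Speed limits (rad/s): [2.57, 2.57, 3.14, 3.14, 3.14, 3.14].

## Interface

Orientations are given as a unit quaternion [x, y, z, w].
In Python, from bench import r gives the robot as it stands.
- The arm moves only by the tool jog_arm, never from a script. Its argument "plan" is a list of rows, each an object with "slide": the shift along the tool's x, y, z in m, a list of three; "rotation": the turn, a rotation vector about the tool's x, y, z in degrees, a list of three. In form: [{"slide": [dx, dy, dz], "rotation": [rx, ry, rz]}, ...]. A call has 1 to 20 rows; each row is the pose to reach, as a shift and turn from the pose measured when the call began, along the tool's axes at that moment; what a row does not reach only later rows make up. A row lasts 1/10 s, in which the tool goes at most 50 mm and 8.59 degrees, less where a joint would pass 70% of its speed; a pose out of reach is approached as far as the arm can. A call with a gripper value outside its range is refused whole. "claw" is the opening, from -1 (shut) to 1 (fully open), set as the call begins (left out, the last holds). The fingers move at their own pace and stop on an object; "force" is the grip in N (left out, the last holds). Time passes only in rows, so rows that repeat a pose let the fingers close. It gives the time, the measured TCP pose, the force and the opening at its end, in the units of the state.
- r.state(): the state, without advancing time (a new reading comes with each control period).
- r.capture(name): name is "scene" or "top" or "wrist"; returns a dict with "frame" (480x640x3 uint8, red, green, blue), "vfov" (degrees; the focal length in pixels is half the picture's height over the tangent of half this angle, whatever the lens; pixels are square), "cx", "cy" (the principal point, pixels), "extrinsics" (4x4, takes a point from camera to world coordinates); the wrist camera has in their place "T_tool_cam" (4x4, takes a point from camera to tool coordinates, whose origin is the TCP and whose axes are the flange's). Camera axes: x right, y down, z forward; pixel columns grow to the right and rows downward; lengths in m; the calibration is good to about 2 mm. A picture is of the moment at which its call begins: read the wrist's pose just before it. There is no depth.
- r.job_done(): hands the job in, once; it reports no verdict.
The state is a dict: "clock": time; "joint_positions": joint angles; "joint_vel": joint speeds; "effort": joint torques, N m; "tool_pos": TCP position; "tool_rot": TCP orientation; "wrist_force": force on the tool from outside, world axes, zero at the start; "moment": the same for the moment, N m; "opening": opening from 0.0 (shut) to 1.0 (fully open).
Only numpy, scipy, OpenCV 4.12 (cv2) and the standard library are available. Lean on these libraries where they do the work, as an engineer would, in place of code of your own. Each camera call takes 0.05 s, during which the arm holds its last target. There are 200 camera calls.

## Task

One of the two slotted posts on the shop counter still lacks its shelf bracket. Pick up the loose bracket, hook its two claws into the slots of the bare post and let go so that it hangs there by itself, then press it down from above until the catch snaps and it is fully home. Leave the jars, carton, tub and mallet standing or lying where they are.

Things in the scene. Friction and masses are not known exactly. Their poses are not given: they have to be found in the camera images.
- bracket: The loose shelf bracket, white sheet steel with dark claws, 0.26 kg, standing upright on its ledge: an open-framed blade 10 mm thick (y), 150 long (x -75 to 75), 116 high, on a flat ledge 44 wide, 4 thick. Origin: underside of the ledge, mid length and thickness; x points to the claws, z up. At the foot of the rear edge: a tail 4 mm high with a notch above it for the post's catch.
- bracket_grip (a point): Point on the loose bracket (x 8, z 103 mm) in the middle of the blade's top bar, near the centre of mass: the place to grip from above, across y. The bar runs the whole length, 10 mm thick, z = 90 to 116 mm.
- claw_low (a point): End of the bracket's lower claw (x 88, z 42 mm in the bracket's frame), level with the underside of its neck. A claw sticks out 13 mm behind the blade's rear edge and is 10 mm thick: a neck 10 mm high, 6 mm free length, then a tooth 7 mm thick reaching 18 mm below this point and 10 mm above it.
- claw_high (a point): The same point of the upper claw, 60 mm above the lower (x 88, z 102 mm in the bracket's frame).
- post_bare: The slotted post without a bracket, grey steel, fixed to the counter: base plate 130 x 110 x 8 mm and a hollow upright 48 wide, 40 deep, 223 high. Origin: centre of the base's underside. Its slotted front face is the plane x = -20 mm and looks to its -x; z up. The front plate is 4 mm thick, hollow behind for 30 mm. The bracket goes on with its x axis along the post's x axis.
- slot_low (a point): Centre of the bare post's lower slot on the front face, 130 mm above the counter. Slots are 15 mm wide (y) and 36 mm high (18 above and below this point).
- slot_high (a point): Centre of the upper slot, 190 mm above the counter; same size.
- seat (a point): Point of the bare post (x -95.5, z 70 mm), with its axes: where the bracket's origin lies when home (to 2 mm along x: play). Claws enter with the bracket 18 to 26 mm above this; lowered, teeth drop behind the plate, and about 11 mm above it the tail rests on the catch: let go, it hangs there. Up to 17 N down on the blade's top, 20 to 45 mm from the post's face, snaps it home.
- catch (a joint): Spring catch of the bare post: a black nose 13 mm wide with a sloping top, sticking 6 mm out of the front face below the slots, underside 75.5 mm above the counter. 0: fully out (at rest, and again when the bracket is locked); grows in m as it is pushed in, to 0.009. Its spring takes 4.8 N plus 0.48 N per mm.
- post_done: The other post: the same, with its bracket already home; fixed, 223 mm high, its bracket's top at 186 mm, reaching 170 mm from the post's axis towards the post's -x. Origin and axes as for the bare post.
- jar_tall: Jar of red sauce, 68 mm across, 105 mm high, stands loose on the counter; leave it where it is. Origin at the centre of its underside.
- jar_low: Jar of red sauce, 68 mm across, 75 mm high, stands loose on the counter; leave it where it is. Origin at the centre of its underside.
- jar_olive: Jar of green glass, 72 mm across, 110 mm high, stands loose on the counter; leave it where it is. Origin at the centre of its underside.
- carton: Food carton 50 x 100 x 150 mm (x, y, z), stands loose on the counter; leave it where it is. Origin at the centre of its underside.
- tub: White round tub, 104 mm across, 70 mm high, stands loose on the counter; leave it where it is. Origin at the centre of its underside.
- mallet: Rubber-headed mallet lying flat, to be left where it is. Origin at its underside, about mid length; x along the handle towards the head.
Things that resemble listed ones, but are neither listed nor needed, are in the scene too. Several things have the shape of the bracket; the one meant has the colours described above.

How it is judged:
By the outcome, as a careful person would: the job done as asked, in the order asked, and still so for the second after the job is handed in, with the robot touching nothing.
It also fails if it takes over 53 s, if anything falls off the work surface, if the arm or the gripper's body presses on something with over 40 N, if the wrist force passes 120 N, or if a joint passes its speed limit or range.

## Working session

There is one attempt and no reset: what is moved stays moved. The work goes in short steps, Python scripts to look and compute and a tool call to move; the robot and the scene stay as the last step left them, time stands still between calls to the robot, and variables do not carry over. Pictures are saved under pics/ and viewed, on a budget of 10 in all, crops included, one or two more only if the job needs it, and the job is handed in when it is done.

Besides the shell and the picture viewer there is one more tool, called as name([rows], argument=value, ...), one row to a line, values as JSON. jog_arm: Moves the arm, as the interface text tells. Its arguments: {"type":"object","properties":{"plan":{"type":"array"},"claw":{"type":"number"},"force":{"type":"number"}},"required":["plan"]}

```bash
mkdir -p pics; ls
cat > h.py <<'E'
import numpy as np, cv2
from bench import r
from scipy.spatial.transform import Rotation as R
def cap(n,name):
    s=r.state(); c=r.capture(n)
    T=np.array(c["extrinsics"]) if "extrinsics" in c else None
    if T is None:
        W=np.eye(4); W[:3,:3]=R.from_quat(s["tool_rot"]).as_matrix(); W[:3,3]=s["tool_pos"]
        T=W@np.array(c["T_tool_cam"])
    f=240/np.tan(np.radians(c["vfov"])/2)
    cv2.imwrite(f"pics/{name}.png",cv2.cvtColor(c["frame"],cv2.COLOR_RGB2BGR))
    np.savez(f"pics/{name}.npz",T=T,f=f,c=[c["cx"],c["cy"]])
def ray(name,u,v):
    d=np.load(f"pics/{name}.npz");T=d["T"]
    q=T[:3,:3]@np.array([(u-d["c"][0])/d["f"],(v-d["c"][1])/d["f"],1]); return T[:3,3],q
def atz(name,u,v,z):
    o,q=ray(name,u,v); return o+q*(z-o[2])/q[2]
def proj(name,P):
    d=np.load(f"pics/{name}.npz");T=d["T"]
    p=T[:3,:3].T@(np.array(P)-T[:3,3]); return p[:2]/p[2]*d["f"]+d["c"]
E
python3 - <<'E'
from h import *
for n in ("scene","top","wrist"):
    cap(n,n+"0"); d=np.load(f"pics/{n}0.npz"); print(n,d["T"].round(3).tolist(),d["f"],d["c"])
print(r.state())
E
```

```text
pics
scene [[0.597, 0.685, -0.418, 1.035], [0.803, -0.504, 0.319, -0.431], [0.008, -0.526, -0.851, 1.215], [0.0, 0.0, 0.0, 1.0]] 477.9226937846205 [323.85559112 234.61321549]
top [[0.011, -0.984, 0.179, 0.25], [-1.0, -0.012, -0.004, -0.046], [0.006, -0.179, -0.984, 1.535], [0.0, 0.0, 0.0, 1.0]] 578.8617662752009 [318.74501403 241.19379988]
wrist [[0.312, 0.907, 0.283, 0.098], [0.95, -0.297, -0.094, 0.573], [-0.001, 0.298, -0.955, 0.383], [0.0, 0.0, 0.0, 1.0]] 334.85408370807943 [319.38489114 237.47427955]
{'clock': 0.15, 'joint_positions': array([ 1.04390940e+00,  1.58921462e-01,  1.59790010e+00,  1.72370832e-05,
        1.38622329e+00, -2.10093148e-01]), 'joint_vel': array([ 0.00085283, -0.00280176, -0.00295623, -0.00111606,  0.00381268,
        0.00024203]), 'effort': array([-8.69299620e-04, -3.85921276e+01, -3.22430491e+01,  7.01871794e-02,
        3.52442509e-02, -9.18828346e-05]), 'tool_pos': array([0.17889191, 0.54596444, 0.21385693]), 'tool_rot': array([ 1.57736896e-01,  9.87480908e-01, -6.74307942e-04, -2.69449103e-04]), 'wrist_force': array([-0.02334061,  0.23375331,  1.09632128]), 'moment': array([-0.02327369,  0.02691402, -0.02083586]), 'opening': 0.9994609995263746}
```

View pics/top0.png

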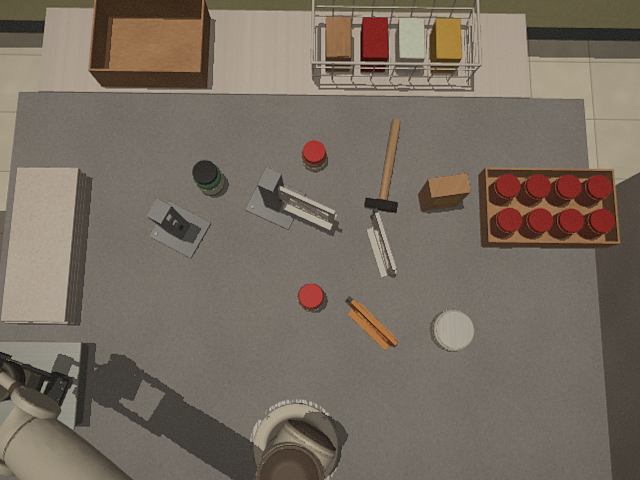

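View pics/scene0.png

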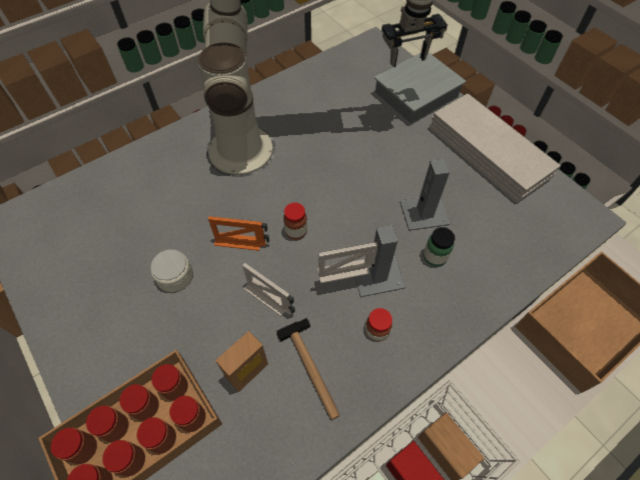

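The top view shows the bare post at about (178,228), the finished post at (285,200) and the white loose bracket at (382,245) beside the mallet head. The scene view puts the bracket's dark claws at about (290,302), so they point towards the mallet. Next I'll enlarge the bracket and the bare post.

Run:
```python
from h import *
def crop(n,x,y,w,h,k): return cv2.resize(cv2.imread(f"pics/{n}.png")[y:y+h,x:x+w],(w*k,h*k),interpolation=cv2.INTER_CUBIC)
# each 400x300 tile
a=crop("top0",340,195,80,100,5)[:, :400]; b=crop("top0",140,190,80,75,5)
c=crop("scene0",230,250,80,100,5); 
d=crop("scene0",390,150,80,100,5)
b=crop("top0",140,180,80,100,5)
a=np.hstack([a,b]); c=np.hstack([c,d]); cv2.imwrite("pics/c1.png",a); cv2.imwrite("pics/c2.png",c)
```

```text
(no output)
```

View pics/c1.png

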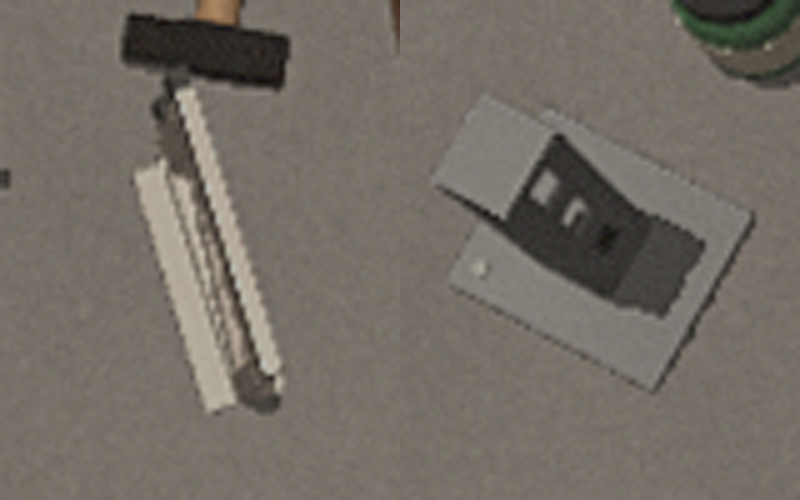

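View pics/c2.png

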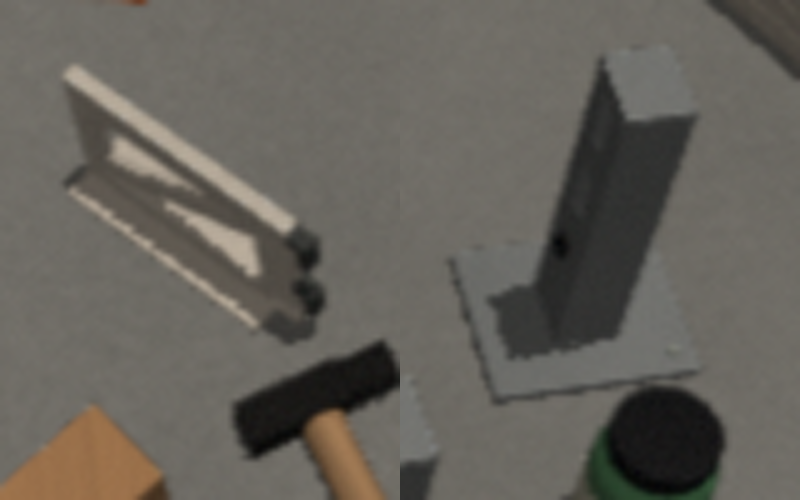

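```bash
cat > m.py <<'E'
from h import *
A=lambda u,v:(340+u/5-.4,195+v/5-.4); B=lambda u,v:(140+(u-400)/5-.4,180+v/5-.4)
C=lambda u,v:(230+u/5-.4,250+v/5-.4); D=lambda u,v:(390+(u-400)/5-.4,150+v/5-.4)
r1=atz("top0",*A(186,91),.116); f1=atz("top0",*A(275,374),.116)
print("bar top",r1,f1,np.linalg.norm(r1-f1),np.degrees(np.arctan2(*(r1-f1)[1::-1])))
r2=atz("scene0",*C(295,226),.116); f2=atz("scene0",*C(74,71),.116)
print("bar scn",r2,f2,np.linalg.norm(r2-f2),np.degrees(np.arctan2(*(r2-f2)[1::-1])))
for nm,F,pts,z in (("top0",B,[(485,95),(560,135),(507,220),(432,187)],.223),("top0",B,[(752,213),(655,390),(452,287)],.008),
  ("scene0",D,[(605,55),(668,47),(694,112),(632,120)],.223),("scene0",D,[(450,260),(497,402),(698,370)],.008)):
    P=np.array([atz(nm,*F(*p),z) for p in pts]); print(nm,z,P[:,:2].round(4).tolist())
    e=np.diff(P,axis=0)[:,:2]; print(" ctr",(P.mean(0) if len(P)==4 else (P[0]+P[2])/2).round(4),"edges",np.linalg.norm(e,axis=1).round(4),np.degrees(np.arctan2(e[:,1],e[:,0])).round(1))
E
python3 m.py
```

```text
bar top [ 0.58214302 -0.19733854  0.116     ] [ 0.4391821  -0.24030933  0.116     ] 0.1492793175991019 16.729576962444135
bar scn [ 0.58474971 -0.19638373  0.116     ] [ 0.44387589 -0.23912906  0.116     ] 0.1472161517887355 16.879366211005365
top0 0.223 [[0.5849, 0.3274], [0.5661, 0.2914], [0.5255, 0.3136], [0.5407, 0.3492]]
 ctr [0.5543 0.3204 0.223 ] edges [0.0406 0.0463 0.0387] [-117.5  151.4   66.9]
top0 0.008 [[0.576, 0.241], [0.4791, 0.2883], [0.5336, 0.3998]]
 ctr [0.5548 0.3204 0.008 ] edges [0.1079 0.1241] [154.   63.9]
scene0 0.223 [[0.5296, 0.3135], [0.5458, 0.3451], [0.5867, 0.3246], [0.571, 0.2941]]
 ctr [0.5583 0.3193 0.223 ] edges [0.0354 0.0457 0.0342] [  62.9  -26.6 -117.1]
scene0 0.008 [[0.4845, 0.2826], [0.5797, 0.236], [0.6347, 0.3493]]
 ctr [0.5596 0.316  0.008 ] edges [0.1061 0.126 ] [-26.1  64.1]
```

```bash
cat >> h.py <<'E'
def go(p,yaw):
    s=r.state(); M=R.from_quat(s["tool_rot"]); y=np.radians(yaw)
    G=R.from_matrix(np.c_[[np.cos(y),np.sin(y),0],[np.sin(y),-np.cos(y),0],[0,0,-1]])
    print("slide mm",(M.inv().apply(np.array(p)-s["tool_pos"])*1000).round(1),"rot",np.degrees((M.inv()*G).as_rotvec()).round(2), "t",round(s["clock"],2))
E
python3 -c "
from h import *
go([.520,-.216,.27],196.8)
for u,v in ((268,180),(310,297),(310,155),(205,170),(445,182)): print(atz('top0',u,v,.1).round(3))"
```

```text
slide mm [-561.5 -617.9  -55.4] rot [ -0.07  -0.04 -34.95] t 0.15
[0.669 0.08  0.1  ]
[ 0.37  -0.032  0.1  ]
[ 0.737 -0.027  0.1  ]
[0.694 0.243 0.1  ]
[ 0.669 -0.375  0.1  ]
```

jog_arm([
  {"slide":[0,0,-0.05],"rotation":[0,0,0]},
  {"slide":[-0.06,-0.06,-0.055],"rotation":[0,0,-5]},
  {"slide":[-0.561,-0.618,-0.055],"rotation":[0,0,-35]},
  {"slide":[-0.561,-0.618,-0.055],"rotation":[0,0,-35]},
  {"slide":[-0.561,-0.618,-0.055],"rotation":[0,0,-35]},
  {"slide":[-0.561,-0.618,-0.055],"rotation":[0,0,-35]},
  {"slide":[-0.561,-0.618,-0.055],"rotation":[0,0,-35]},
  {"slide":[-0.561,-0.618,-0.055],"rotation":[0,0,-35]},
  {"slide":[-0.561,-0.618,-0.055],"rotation":[0,0,-35]},
  {"slide":[-0.561,-0.618,-0.055],"rotation":[0,0,-35]},
  {"slide":[-0.561,-0.618,-0.055],"rotation":[0,0,-35]},
  {"slide":[-0.561,-0.618,-0.055],"rotation":[0,0,-35]},
  {"slide":[-0.561,-0.618,-0.055],"rotation":[0,0,-35]},
  {"slide":[-0.561,-0.618,-0.055],"rotation":[0,0,-35]},
  {"slide":[-0.561,-0.618,-0.055],"rotation":[0,0,-35]},
  {"slide":[-0.561,-0.618,-0.055],"rotation":[0,0,-35]},
  {"slide":[-0.561,-0.618,-0.055],"rotation":[0,0,-35]},
  {"slide":[-0.561,-0.618,-0.055],"rotation":[0,0,-35]},
  {"slide":[-0.561,-0.618,-0.055],"rotation":[0,0,-35]},
  {"slide":[-0.561,-0.618,-0.055],"rotation":[0,0,-35]},
], claw=1)

```text
clock: 2.15
tool_pos: [0.5192, -0.2165, 0.2685]
tool_rot: [-0.146, 0.989, 0.0, -0.001]
wrist_force: [0.4, -0.2, -0.9]
opening: 0.998
```

Run:
```python
from h import *
cap("wrist","w1"); print(r.state()["tool_pos"],r.state()["joint_vel"].round(3)); go([.520,-.216,.27],196.8)
for x,y in ((.5835,-.197),(.4415,-.2397),(.520,-.216)): print(proj("w1",[x,y,.116]))
```

```text
[ 0.51915542 -0.21549397  0.26907626] [ 0.022 -0.034  0.016 -0.     0.001  0.002]
slide mm [-0.7 -0.7 -0.9] rot [ 0.02 -0.09  0.03] t 2.2
[319.23776791 284.31380782]
[319.25880278 137.31508081]
[319.33772208 223.40164663]
```

View pics/w1.png

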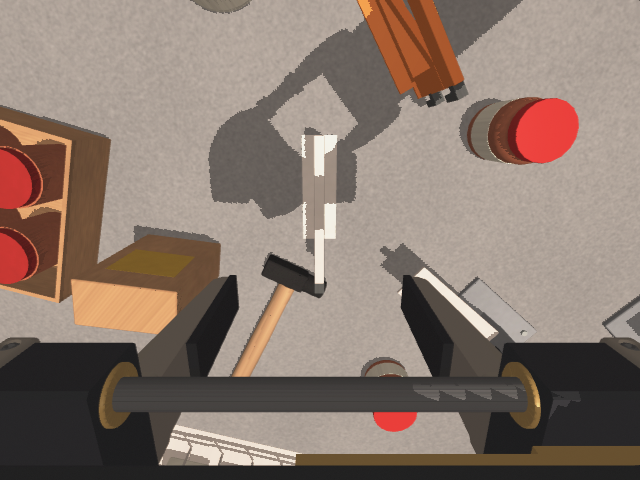

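Run:
```python
from h import *
s=r.state();M=R.from_quat(s["tool_rot"]).as_matrix()
for uv in ((425,268),(400,288),(495,335)):
    P=atz("w1",*uv,.186); print(P.round(3),(M.T@(P-s["tool_pos"])).round(3))
P=atz("w1",137,236,.15); print(P.round(3),(M.T@(P-s["tool_pos"])).round(3))
P=atz("w1",220,243,.15); print(P.round(3),(M.T@(P-s["tool_pos"])).round(3))
print(atz("w1",319,135,.116),atz("w1",319,285.5,.116))
```

```text
[ 0.513 -0.129  0.186] [-0.02   0.085  0.083]
[ 0.536 -0.142  0.186] [-0.038  0.066  0.083]
[ 0.554 -0.047  0.186] [-0.083  0.151  0.083]
[ 0.57  -0.372  0.15 ] [-0.003 -0.165  0.119]
[ 0.555 -0.299  0.15 ] [-0.01  -0.091  0.119]
[ 0.43961491 -0.24051575  0.116     ] [ 0.5848826  -0.19684576  0.116     ]
```

The wrist view shows the bar from (319,135) to (319,285), which matches my estimate to within 2 px. The tip of the finished bracket at about (425,268) would foul the gripper's body, so I'll grip about 28 mm further from the claws.

jog_arm([
  {"slide":[0.028,-0.001,0],"rotation":[0,0,0]},
  {"slide":[0.028,-0.001,0.03],"rotation":[0,0,0]},
  {"slide":[0.028,-0.001,0.06],"rotation":[0,0,0]},
  {"slide":[0.028,-0.001,0.09],"rotation":[0,0,0]},
  {"slide":[0.028,-0.001,0.12],"rotation":[0,0,0]},
  {"slide":[0.028,-0.001,0.14],"rotation":[0,0,0]},
  {"slide":[0.028,-0.001,0.155],"rotation":[0,0,0]},
  {"slide":[0.028,-0.001,0.17],"rotation":[0,0,0]},
  {"slide":[0.028,-0.001,0.182],"rotation":[0,0,0]},
  {"slide":[0.028,-0.001,0.182],"rotation":[0,0,0]},
  {"slide":[0.028,-0.001,0.182],"rotation":[0,0,0]},
], claw=-0.1, force=40)

```text
clock: 3.3
tool_pos: [0.4927, -0.2247, 0.0876]
tool_rot: [-0.146, 0.989, -0.0, -0.001]
wrist_force: [-0.4, -0.3, -0.4]
opening: 0.451
```

jog_arm([
  {"slide":[0,0,0],"rotation":[0,0,0]},
  {"slide":[0,0,0],"rotation":[0,0,0]},
  {"slide":[0,0,0],"rotation":[0,0,0]},
  {"slide":[0,0,0],"rotation":[0,0,0]},
  {"slide":[0,0,0],"rotation":[0,0,0]},
  {"slide":[0,0,0],"rotation":[0,0,0]},
], claw=-1)

```text
clock: 3.9
tool_pos: [0.4928, -0.2249, 0.0878]
tool_rot: [-0.146, 0.989, -0.0, -0.0]
wrist_force: [-0.1, 0.4, 1.0]
opening: 0.107
```

Run:
```python
from h import *
go([.475,.155,.338],243.8)
```

```text
slide mm [ -92.7  368.6 -250.5] rot [-1.000e-02 -7.000e-02 -4.697e+01] t 3.9
```

jog_arm([
  {"slide":[0,0,-0.01],"rotation":[0,0,0]},
  {"slide":[0,0,-0.03],"rotation":[0,0,0]},
  {"slide":[0,0,-0.06],"rotation":[0,0,0]},
  {"slide":[0,0,-0.1],"rotation":[0,0,0]},
  {"slide":[0,0,-0.14],"rotation":[0,0,0]},
  {"slide":[0,0,-0.18],"rotation":[0,0,0]},
  {"slide":[0,0,-0.22],"rotation":[0,0,0]},
  {"slide":[0,0,-0.25],"rotation":[0,0,0]},
  {"slide":[0,0,-0.25],"rotation":[0,0,0]},
])

```text
clock: 4.8
tool_pos: [0.4945, -0.2257, 0.3435]
tool_rot: [-0.146, 0.989, -0.004, 0.003]
wrist_force: [0.2, 0.3, -2.0]
opening: 0.106
```

Run:
```python
from h import *
go([.475,.155,.338],243.8); print(r.state()["opening"],r.state()["wrist_force"])
```

```text
slide mm [-91.6 370.1   2.8] rot [ -0.56   0.05 -46.96] t 4.8
0.10595602543092579 [ 0.17056147  0.30444588 -1.95221903]
```

jog_arm([
  {"slide":[-0.006,0.025,0],"rotation":[0,0,-3]},
  {"slide":[-0.015,0.06,0],"rotation":[0,0,-8]},
  {"slide":[-0.025,0.1,0],"rotation":[0,0,-13]},
  {"slide":[-0.035,0.14,0],"rotation":[0,0,-18]},
  {"slide":[-0.045,0.18,0],"rotation":[0,0,-23]},
  {"slide":[-0.055,0.22,0],"rotation":[0,0,-28]},
  {"slide":[-0.065,0.26,0],"rotation":[0,0,-33]},
  {"slide":[-0.075,0.3,0],"rotation":[0,0,-38]},
  {"slide":[-0.084,0.335,0],"rotation":[0,0,-43]},
  {"slide":[-0.089,0.36,0],"rotation":[-0.3,0,-46]},
  {"slide":[-0.0915,0.37,0.003],"rotation":[-0.5,0,-47]},
  {"slide":[-0.0915,0.37,0.003],"rotation":[-0.5,0,-47]},
  {"slide":[-0.0915,0.37,0.003],"rotation":[-0.5,0,-47]},
])

```text
clock: 6.1
tool_pos: [0.4747, 0.1539, 0.3368]
tool_rot: [-0.528, 0.849, -0.0, -0.0]
wrist_force: [0.2, 0.7, -3.2]
opening: 0.106
```

Run:
```python
from h import *
go([.475,.155,.338],243.8); cap("wrist","w2"); cap("top","t2")
P=np.array([.556,.319,0]);u=np.array([.4415,.8973,0]);v=np.array([-.8973,.4415,0])
for a,b,z in ((-.02,-.024,.223),(-.02,.024,.223),(.02,.024,.223),(.02,-.024,.223)): print(proj("w2",P+a*u+b*v+[0,0,z]).round(1))
```

```text
slide mm [-1.1  0.3 -1.2] rot [-0.01 -0.07 -0.05] t 6.1
[296.1 386.3]
[342.8 386.3]
[342.1 417.2]
[296.9 417.2]
```

View pics/w2.png

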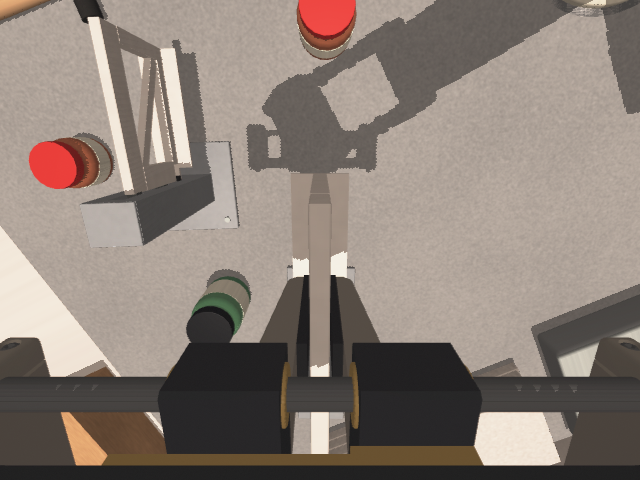

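The post itself is hidden behind the gripper. Only the edge of its base shows, at about (289–353,267). The blade runs straight along column 319, so the grip is square. I'll compare the base edge with the prediction.

Run:
```python
from h import *
P=np.array([.556,.319,0]);u=np.array([.4415,.8973,0]);v=np.array([-.8973,.4415,0])
for b in (-.055,.055): print(proj("w2",P-.065*u+b*v+[0,0,.008]).round(1))
im=cv2.imread("pics/w2.png")[240:300,260:380]; a=cv2.resize(im,None,fx=4,fy=4,interpolation=cv2.INTER_CUBIC)
cap("scene","s2"); 
b=cv2.resize(cv2.imread("pics/s2.png")[110:250,320:480],None,fx=4,fy=4,interpolation=cv2.INTER_CUBIC)[:,:640]
t=cv2.resize(cv2.imread("pics/t2.png")[170:290,130:250],None,fx=3,fy=3,interpolation=cv2.INTER_CUBIC)
c=np.zeros((600,800,3),np.uint8); c[:240,:480]=a; c[240:600,:360]=t; b2=cv2.resize(b,(430,376)); c[224:600,370:800]=b2
cv2.imwrite("pics/c3.png",c)
```

```text
[285.2 266.3]
[353.8 266.3]
```

View pics/c3.png

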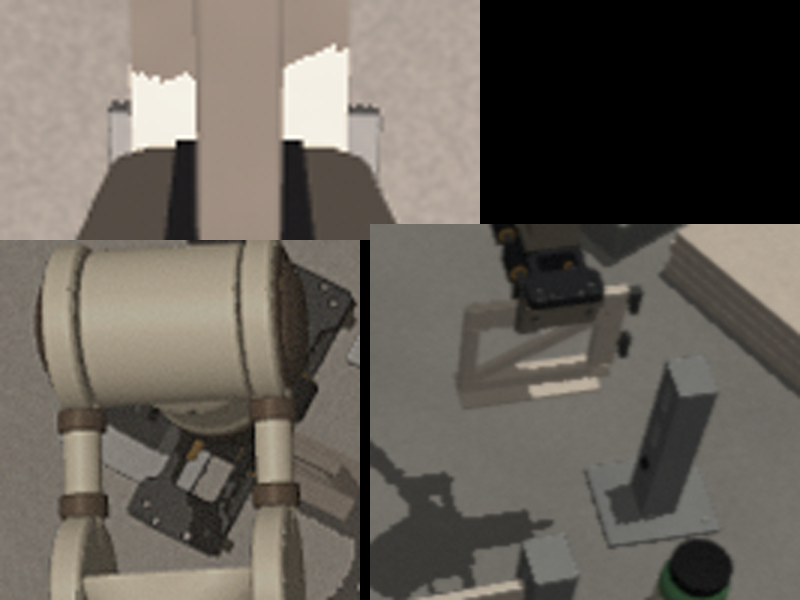

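Run:
```python
from h import *
P=np.array([.556,.319,0]);u=np.array([.4415,.8973,0]);v=np.array([-.8973,.4415,0])
go(P+.002*v-.1537*u+[0,0,.180],243.8)
```

```text
slide mm [-30.3   2.6 157.7] rot [-0.07 -0.   -0.09] t 6.25
```

jog_arm([
  {"slide":[-0.015,0.0026,0.02],"rotation":[0,0,0]},
  {"slide":[-0.03,0.0026,0.05],"rotation":[0,0,0]},
  {"slide":[-0.0303,0.0026,0.08],"rotation":[0,0,0]},
  {"slide":[-0.0303,0.0026,0.11],"rotation":[0,0,0]},
  {"slide":[-0.0303,0.0026,0.135],"rotation":[0,0,0]},
  {"slide":[-0.0303,0.0026,0.15],"rotation":[0,0,0]},
  {"slide":[-0.0303,0.0026,0.1577],"rotation":[0,0,0]},
  {"slide":[-0.0303,0.0026,0.1577],"rotation":[0,0,0]},
  {"slide":[-0.0303,0.0026,0.1577],"rotation":[0,0,0]},
])

```text
clock: 7.15
tool_pos: [0.4871, 0.1816, 0.181]
tool_rot: [-0.528, 0.85, -0.001, 0.001]
wrist_force: [0.5, -0.6, -2.5]
opening: 0.104
```

Run:
```python
from h import *
P=np.array([.556,.319,0]);u=np.array([.4415,.8973,0]);v=np.array([-.8973,.4415,0])
go(P+.002*v-.1537*u+[0,0,.180],243.8); print(r.state()["wrist_force"].round(1),r.state()["opening"])
s=r.state();M=R.from_quat(s["tool_rot"]).as_matrix()
cap("scene","s3");cap("wrist","w3")
b=lambda x,y,z: s["tool_pos"]+M@np.array([-(x+.0207),-y,.0878-z])
for nm,x,y,z in (("tip top L",-.075,.005,.116),("rear top R",.075,-.005,.116),("rear top L",.075,.005,.116),("claw hi",.088,0,.112),("ledge rear R",.075,-.022,0)):
    print(nm,((proj("s3",b(x,y,z))-[350,120])*5+2).round(0))
for a,c,z in ((-.02,-.024,.223),(-.02,.024,.223),(.02,.024,.223),(.02,-.024,.223)): print("post",((proj("s3",P+.002*v+a*u+c*v+[0,0,z])-[350,120])*5+2).round(0))
for c in (-.055,.055): print(proj("w3",P+.002*v-.065*u+c*v+[0,0,.008]).round(1))
a=cv2.resize(cv2.imread("pics/s3.png")[120:240,350:470],None,fx=5,fy=5,interpolation=cv2.INTER_CUBIC)
w=cv2.resize(cv2.imread("pics/w3.png")[200:400,270:370],None,fx=2,fy=3,interpolation=cv2.INTER_CUBIC)
cv2.imwrite("pics/c4.png",np.hstack([a,w]))
```

```text
slide mm [0.1 0.9 1. ] rot [-0.15  0.05 -0.13] t 7.15
[ 0.5 -0.6 -2.5] 0.10374811951010741
tip top L [ 68. 306.]
rear top R [335. 253.]
rear top L [340. 268.]
claw hi [359. 262.]
ledge rear R [293. 358.]
post [423. 268.]
post [396. 199.]
post [467. 189.]
post [495. 257.]
[272.3 292.9]
[369.5 292.9]
```

View pics/c4.png

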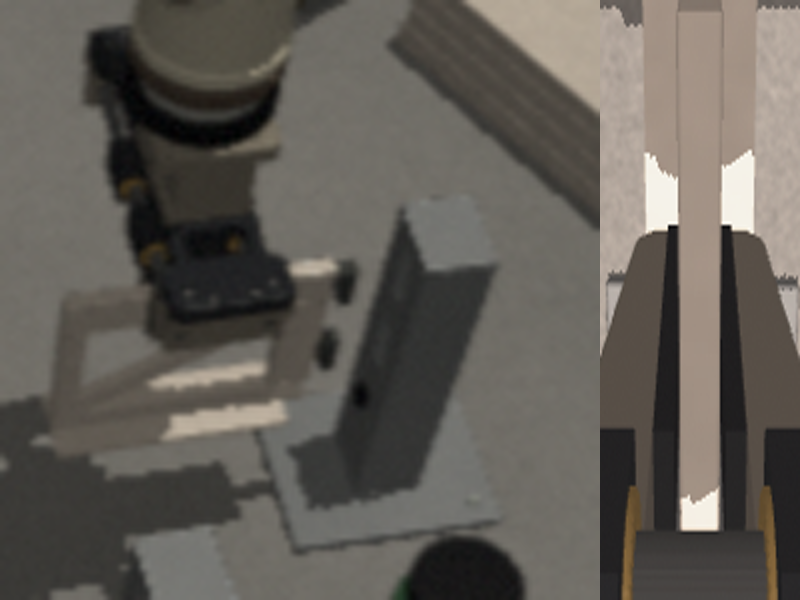

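The post corners and claws sit within about 1 px of the prediction. The post is about 3 mm further along x relative to the bracket, and its y offset agrees. The base edge in the wrist view (274,292)–(367,293) confirms the lateral alignment to under 1 mm.

jog_arm([
  {"slide":[0,0.001,0.001],"rotation":[-0.1,0,0.3]},
  {"slide":[-0.008,0.0015,0.001],"rotation":[-0.1,0,0.3]},
  {"slide":[-0.016,0.0015,0.001],"rotation":[-0.1,0,0.3]},
  {"slide":[-0.022,0.0015,0.001],"rotation":[-0.1,0,0.3]},
  {"slide":[-0.026,0.0015,0.001],"rotation":[-0.1,0,0.3]},
  {"slide":[-0.03,0.0015,0.001],"rotation":[-0.1,0,0.3]},
  {"slide":[-0.032,0.0015,0.001],"rotation":[-0.1,0,0.3]},
  {"slide":[-0.032,0.0015,0.001],"rotation":[-0.1,0,0.3]},
])

```text
clock: 8.05
tool_pos: [0.5002, 0.2114, 0.1804]
tool_rot: [-0.526, 0.851, -0.0, 0.001]
wrist_force: [-0.3, -0.2, -1.8]
opening: 0.104
```

Run:
```python
from h import *
P=np.array([.556,.319,0]);u=np.array([.4415,.8973,0]);v=np.array([-.8973,.4415,0])
s=r.state();d=s["tool_pos"]-P;print("u",d@u,"v",d@v,"z",d[2],"F u v z",s["wrist_force"]@u,s["wrist_force"]@v,s["wrist_force"][2],s["opening"])
```

```text
u -0.12115302842694976 v 0.0025365028735580032 z 0.1803577754215336 F u v z -0.31211608374699135 0.1466243045708753 -1.78499086612833 0.10439447899626089
```

jog_arm([
  {"slide":[-0.0015,0,0],"rotation":[0,0,0]},
  {"slide":[-0.003,0,0],"rotation":[0,0,0]},
  {"slide":[-0.0045,0,0],"rotation":[0,0,0]},
  {"slide":[-0.0055,0,0],"rotation":[0,0,0]},
  {"slide":[-0.0055,0,0],"rotation":[0,0,0]},
])

```text
clock: 8.55
tool_pos: [0.5027, 0.2164, 0.1804]
tool_rot: [-0.526, 0.851, -0.0, 0.001]
wrist_force: [0.2, 0.4, -2.3]
opening: 0.106
```

jog_arm([
  {"slide":[-0.0005,0,0],"rotation":[0,0,0]},
  {"slide":[-0.001,0,0],"rotation":[0,0,0]},
  {"slide":[-0.001,0,0],"rotation":[0,0,0]},
])

```text
clock: 8.85
tool_pos: [0.5032, 0.2173, 0.1804]
tool_rot: [-0.526, 0.851, -0.0, 0.001]
wrist_force: [-0.5, -0.1, -2.1]
opening: 0.109
```

```bash
cat > f.py <<'E'
from h import *
P=np.array([.556,.319,0]);u=np.array([.4415,.8973,0]);v=np.array([-.8973,.4415,0])
s=r.state();d=s["tool_pos"]-P;print("u",d@u,"v",d@v,"z",d[2],"F u v z",s["wrist_force"]@u,s["wrist_force"]@v,s["wrist_force"][2],s["opening"],s["moment"])
E
python3 f.py
```

```text
u -0.11453118249810688 v 0.0024574392884785723 z 0.1804255627597886 F u v z -0.3466033483047841 0.3910841449338411 -2.09197276861082 0.10928999647433954 [0.02342443 0.06636453 0.01266804]
```

Still free. I'll keep advancing in small steps until it touches the face.

jog_arm([
  {"slide":[-0.0005,0,0],"rotation":[0,0,0]},
  {"slide":[-0.001,0,0],"rotation":[0,0,0]},
  {"slide":[-0.0015,0,0],"rotation":[0,0,0]},
  {"slide":[-0.0015,0,0],"rotation":[0,0,0]},
])

```text
clock: 9.25
tool_pos: [0.5039, 0.2187, 0.1804]
tool_rot: [-0.526, 0.851, -0.0, 0.001]
wrist_force: [0.3, -0.6, -2.2]
opening: 0.104
```

jog_arm([
  {"slide":[-0.0005,0,0],"rotation":[0,0,0]},
  {"slide":[-0.001,0,0],"rotation":[0,0,0]},
  {"slide":[-0.0015,0,0],"rotation":[0,0,0]},
  {"slide":[-0.0015,0,0],"rotation":[0,0,0]},
])

```text
clock: 9.65
tool_pos: [0.5044, 0.2197, 0.1804]
tool_rot: [-0.526, 0.851, -0.001, 0.0]
wrist_force: [-0.7, -2.7, -1.2]
opening: 0.105
```

```bash
python3 f.py
```

```text
u -0.1119222744226249 v 0.0024284061959701435 z 0.18040091052941304 F u v z -2.7161353563614448 -0.5049043533781834 -1.192190227157501 0.10511829036874125 [-0.37736269  0.28749747  0.03171101]
```

First contact, -2.7 N, comes where the blade's rear edge should meet the face, so the claws are in. I'll back off 0.7 mm and lower.

jog_arm([
  {"slide":[0.0007,0,0],"rotation":[0,0,0]},
  {"slide":[0.0007,0,0.002],"rotation":[0,0,0]},
  {"slide":[0.0007,0,0.004],"rotation":[0,0,0]},
  {"slide":[0.0007,0,0.006],"rotation":[0,0,0]},
  {"slide":[0.0007,0,0.008],"rotation":[0,0,0]},
  {"slide":[0.0007,0,0.009],"rotation":[0,0,0]},
  {"slide":[0.0007,0,0.009],"rotation":[0,0,0]},
])

```text
clock: 10.35
tool_pos: [0.504, 0.219, 0.1711]
tool_rot: [-0.526, 0.851, -0.0, 0.0]
wrist_force: [-0.8, -0.4, -1.8]
opening: 0.104
```

```bash
python3 f.py
```

```text
u -0.11269415454309582 v 0.002550744257472607 z 0.1711195608741723 F u v z -0.7115293560579874 0.5246046432881383 -1.818437996062682 0.10411333374272043 [0.03155109 0.11250776 0.01268424]
```

jog_arm([
  {"slide":[0,0,0.0005],"rotation":[0,0,0]},
  {"slide":[0,0,0.001],"rotation":[0,0,0]},
  {"slide":[0,0,0.0015],"rotation":[0,0,0]},
  {"slide":[0,0,0.0015],"rotation":[0,0,0]},
])

```text
clock: 10.75
tool_pos: [0.5042, 0.2188, 0.1702]
tool_rot: [-0.526, 0.851, -0.001, 0.0]
wrist_force: [-1.6, -1.8, 2.4]
opening: 0.105
```

jog_arm([
  {"slide":[0,0,0.0005],"rotation":[0,0,0]},
  {"slide":[0,0,0.001],"rotation":[0,0,0]},
  {"slide":[0,0,0.001],"rotation":[0,0,0]},
])

```text
clock: 11.05
tool_pos: [0.5044, 0.2186, 0.1698]
tool_rot: [-0.526, 0.851, -0.001, 0.001]
wrist_force: [-2.5, -3.0, 4.4]
opening: 0.104
```

```bash
python3 f.py
```

```text
u -0.11290065668600169 v 0.0019695324785435533 z 0.16978465633569956 F u v z -3.7780065686455995 0.8889434461258573 4.439688572017843 0.10430929600668963 [-0.26997052  0.53036718  0.05039855]
```

The tail is on the catch, with contact at about 12 mm above the seat. I'll unload slightly and release.

jog_arm([
  {"slide":[0,0,-0.0007],"rotation":[0,0,0]},
  {"slide":[0,0,-0.0007],"rotation":[0,0,0]},
])

```text
clock: 11.25
tool_pos: [0.5043, 0.2185, 0.1701]
tool_rot: [-0.526, 0.851, -0.001, 0.0]
wrist_force: [-1.4, -1.4, -0.1]
opening: 0.107
```

jog_arm([
  {"slide":[0,0,0],"rotation":[0,0,0]},
  {"slide":[0,0,0],"rotation":[0,0,0]},
  {"slide":[0,0,0],"rotation":[0,0,0]},
  {"slide":[0,0,0],"rotation":[0,0,0]},
  {"slide":[0,0,0],"rotation":[0,0,0]},
], claw=-0.35)

```text
clock: 11.75
tool_pos: [0.5044, 0.2186, 0.1702]
tool_rot: [-0.526, 0.851, -0.001, 0.001]
wrist_force: [0.7, 0.1, 0.9]
opening: 0.326
```

jog_arm([
  {"slide":[0,0,-0.02],"rotation":[0,0,0]},
  {"slide":[0,0,-0.05],"rotation":[0,0,0]},
  {"slide":[0,0,-0.08],"rotation":[0,0,0]},
  {"slide":[0,0,-0.1],"rotation":[0,0,0]},
  {"slide":[0,0,-0.1],"rotation":[0,0,0]},
  {"slide":[0,0,-0.1],"rotation":[0,0,0]},
])

```text
clock: 12.35
tool_pos: [0.504, 0.2188, 0.2696]
tool_rot: [-0.526, 0.851, -0.001, 0.0]
wrist_force: [0.5, -0.2, -0.8]
opening: 0.326
```

Run:
```python
from h import *
import runpy; runpy.run_path("f.py")
cap("scene","s4");cap("wrist","w4")
P=np.array([.556,.319,0])+.0035*np.array([.4415,.8973,0]);u=np.array([.4415,.8973,0]);v=np.array([-.8973,.4415,0])
for h in (.011,0): print(h,[((proj("s4",P+.002*v+(x-.0955)*u+[0,0,.07+h+z])-[350,120])*5+2).round(0).tolist() for x,z in ((-.075,.116),(.075,.116),(-.075,0))], proj("w4",P+.002*v+(-.075-.0955)*u+[0,0,.186+h]))
a=cv2.resize(cv2.imread("pics/s4.png")[120:240,350:470],None,fx=5,fy=5,interpolation=cv2.INTER_CUBIC)
w=cv2.resize(cv2.imread("pics/w4.png")[100:400,270:370],None,fx=2,fy=2,interpolation=cv2.INTER_CUBIC)
cv2.imwrite("pics/c5.png",np.hstack([a,w]))
```

```text
u -0.11286819520215563 v 0.0023665445508795056 z 0.269617311528088 F u v z 0.0316973164028992 -0.5848873523684529 -0.7821485125791925 0.3257519568074258 [0.0507845  0.0093475  0.02996368]
0.011 [[138.0, 301.0], [405.0, 263.0], [118.0, 426.0]] [317.71137694 178.164036  ]
0 [[136.0, 314.0], [401.0, 276.0], [116.0, 436.0]] [317.79773501 176.28409598]
```

View pics/c5.png

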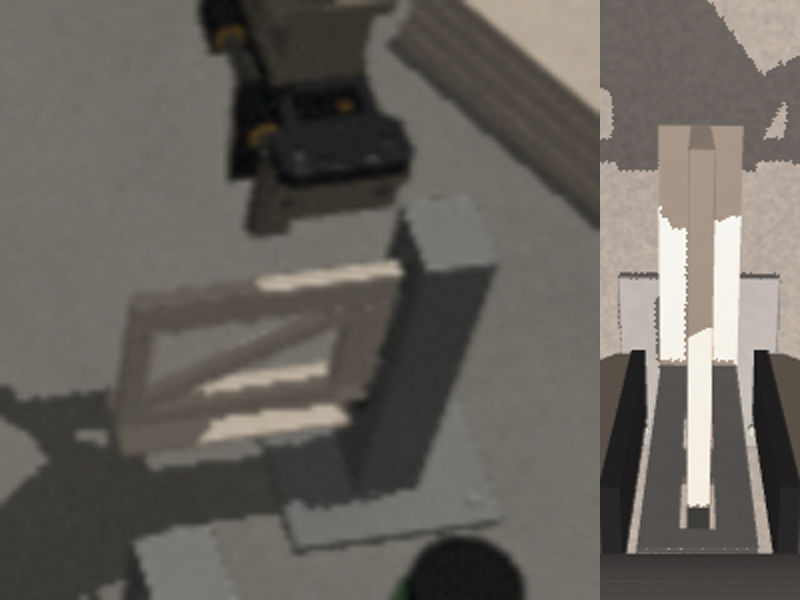

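It hangs by itself: the scene crop shows the bracket against the post about 11 mm high, and the wrist view shows the claw in its slot at (700,515). Now I'll shut the fingers, move to 32 mm from the face and press.

jog_arm([
  {"slide":[-0.02,0,0],"rotation":[0,0,0]},
  {"slide":[-0.045,0,0],"rotation":[0,0,0]},
  {"slide":[-0.064,0,0],"rotation":[0,0,0]},
  {"slide":[-0.064,0,0.015],"rotation":[0,0,0]},
  {"slide":[-0.064,0,0.035],"rotation":[0,0,0]},
  {"slide":[-0.064,0,0.05],"rotation":[0,0,0]},
  {"slide":[-0.064,0,0.06],"rotation":[0,0,0]},
  {"slide":[-0.064,0,0.066],"rotation":[0,0,0]},
  {"slide":[-0.064,0,0.068],"rotation":[0,0,0]},
  {"slide":[-0.064,0,0.068],"rotation":[0,0,0]},
], claw=-1)

```text
clock: 13.45
tool_pos: [0.532, 0.2756, 0.2003]
tool_rot: [-0.526, 0.851, -0.001, -0.001]
wrist_force: [-0.0, -0.0, 1.2]
opening: 0.003
```

```bash
python3 f.py
```

```text
u -0.04954416488943014 v 0.002364340917538401 z 0.2003405223971753 F u v z -0.037852295042296355 0.023605875206708912 1.220450778269724 0.003218267578620504 [0.03784159 0.07907609 0.03020263]
```

jog_arm([
  {"slide":[0,0,0.001],"rotation":[0,0,0]},
  {"slide":[0,0,0.002],"rotation":[0,0,0]},
  {"slide":[0,0,0.003],"rotation":[0,0,0]},
  {"slide":[0,0,0.004],"rotation":[0,0,0]},
  {"slide":[0,0,0.005],"rotation":[0,0,0]},
  {"slide":[0,0,0.005],"rotation":[0,0,0]},
])

```text
clock: 14.05
tool_pos: [0.5329, 0.2757, 0.1969]
tool_rot: [-0.526, 0.851, -0.001, 0.0]
wrist_force: [-0.1, -0.7, 5.5]
opening: 0.002
```

jog_arm([
  {"slide":[0,0,0.001],"rotation":[0,0,0]},
  {"slide":[0,0,0.002],"rotation":[0,0,0]},
  {"slide":[0,0,0.003],"rotation":[0,0,0]},
  {"slide":[0,0,0.003],"rotation":[0,0,0]},
])

```text
clock: 14.45
tool_pos: [0.5336, 0.2754, 0.1953]
tool_rot: [-0.526, 0.851, -0.002, 0.001]
wrist_force: [-2.0, -2.1, 7.7]
opening: 0.007
```

```bash
python3 f.py
```

```text
u -0.04899724645809382 v 0.0008120047764800327 z 0.1953298526942474 F u v z -2.7280288130002575 0.8637644123735955 7.693435309417125 0.00718172508116368 [-0.31687597  0.2809481   0.00131813]
```

jog_arm([
  {"slide":[0,0.001,0.001],"rotation":[0,0,0]},
  {"slide":[0,0.0015,0.002],"rotation":[0,0,0]},
  {"slide":[0,0.0015,0.003],"rotation":[0,0,0]},
  {"slide":[0,0.0015,0.004],"rotation":[0,0,0]},
  {"slide":[0,0.0015,0.004],"rotation":[0,0,0]},
])

```text
clock: 14.95
tool_pos: [0.5337, 0.2757, 0.1939]
tool_rot: [-0.526, 0.851, -0.003, 0.003]
wrist_force: [-2.0, -3.8, 11.4]
opening: 0.008
```

```bash
python3 f.py
```

```text
u -0.04873620888639697 v 0.0009234451956991288 z 0.1939493955962023 F u v z -4.357128277672946 0.1355964125894264 11.440245774987456 0.007977380902822684 [-0.56893779  0.38965972 -0.02265624]
```

jog_arm([
  {"slide":[0,0.001,0.002],"rotation":[0,0,0]},
  {"slide":[0,0.001,0.003],"rotation":[0,0,0]},
  {"slide":[0,0.001,0.004],"rotation":[0,0,0]},
  {"slide":[0,0.001,0.005],"rotation":[0,0,0]},
  {"slide":[0,0.001,0.005],"rotation":[0,0,0]},
])

```text
clock: 15.45
tool_pos: [0.5324, 0.2761, 0.1882]
tool_rot: [-0.525, 0.851, -0.003, 0.002]
wrist_force: [-0.5, -0.2, -0.2]
opening: 0.0
```

```bash
python3 f.py
```

```text
u -0.048928470078667276 v 0.0021974030389682415 z 0.18824984602197167 F u v z -0.4139461347330894 0.36235743478497157 -0.16376766150290184 0.0004811739984701456 [0.08803724 0.09384168 0.00941455]
```

The force vanished and the tool dropped, so the catch seems to have snapped. I'll press lightly to check that it is fully home.

jog_arm([
  {"slide":[0,0,0.001],"rotation":[0,0,0]},
  {"slide":[0,0,0.002],"rotation":[0,0,0]},
  {"slide":[0,0,0.003],"rotation":[0,0,0]},
  {"slide":[0,0,0.004],"rotation":[0,0,0]},
  {"slide":[0,0,0.004],"rotation":[0,0,0]},
])

```text
clock: 15.95
tool_pos: [0.5328, 0.2758, 0.1857]
tool_rot: [-0.526, 0.851, -0.003, 0.003]
wrist_force: [-2.5, -1.8, 7.9]
opening: 0.001
```

```bash
python3 f.py
```

```text
u -0.04898961634896546 v 0.0017738132260423922 z 0.18567411527328245 F u v z -2.6957904803916573 1.4380373549521108 7.884637043703041 0.0008986319887799814 [-0.2842614   0.55560052  0.03155599]
```

jog_arm([
  {"slide":[0,0.0005,0.002],"rotation":[0,0,0]},
  {"slide":[0,0.0005,0.0035],"rotation":[0,0,0]},
  {"slide":[0,0.0005,0.0035],"rotation":[0,0,0]},
])

```text
clock: 16.25
tool_pos: [0.5334, 0.2757, 0.1855]
tool_rot: [-0.526, 0.851, -0.004, 0.004]
wrist_force: [-5.6, -4.2, 15.4]
opening: 0.01
```

jog_arm([
  {"slide":[0,0,-0.01],"rotation":[0,0,0]},
  {"slide":[0,0,-0.04],"rotation":[0,0,0]},
  {"slide":[0.03,0,-0.08],"rotation":[0,0,0]},
  {"slide":[0.07,0,-0.12],"rotation":[0,0,0]},
  {"slide":[0.11,0,-0.14],"rotation":[0,0,0]},
  {"slide":[0.15,0,-0.14],"rotation":[0,0,0]},
  {"slide":[0.15,0,-0.14],"rotation":[0,0,0]},
  {"slide":[0.15,0,-0.14],"rotation":[0,0,0]},
])

```text
clock: 17.05
tool_pos: [0.4647, 0.1419, 0.3253]
tool_rot: [-0.525, 0.851, -0.004, 0.004]
wrist_force: [-0.1, 0.5, 0.3]
opening: 0.007
```

Run:
```python
from h import *
import runpy; runpy.run_path("f.py")
cap("scene","s5")
im=cv2.imread("pics/s5.png")
a=cv2.resize(im[120:240,350:470],None,fx=4,fy=4,interpolation=cv2.INTER_CUBIC)
b=cv2.resize(im[120:420,100:470],(320,260))
c=np.zeros((480,800,3),np.uint8);c[:,:480]=a;c[:260,480:]=b;cv2.imwrite("pics/c6.png",c)
d=np.abs(im.astype(int)-cv2.imread("pics/scene0.png")).max(2)
for n,(x,y,w,h) in dict(jt=(275,195,40,50),jo=(420,220,40,50),jl=(360,300,40,45),ct=(210,325,65,70),tub=(145,240,55,60),mal=(275,315,70,110)).items(): print(n,(d[y:y+h,x:x+w]>40).mean().round(3))
```

```text
u -0.1992311825801891 v 0.0036901490474086926 z 0.3252780552976953 F u v z 0.46808609184431477 0.2885344914347259 0.3083023305350292 0.007429111746784235 [ 0.06024543  0.09287534 -0.01587927]
jt 0.163
jo 0.0
jl 0.0
ct 0.0
tub 0.0
mal 0.004
```

View pics/c6.png

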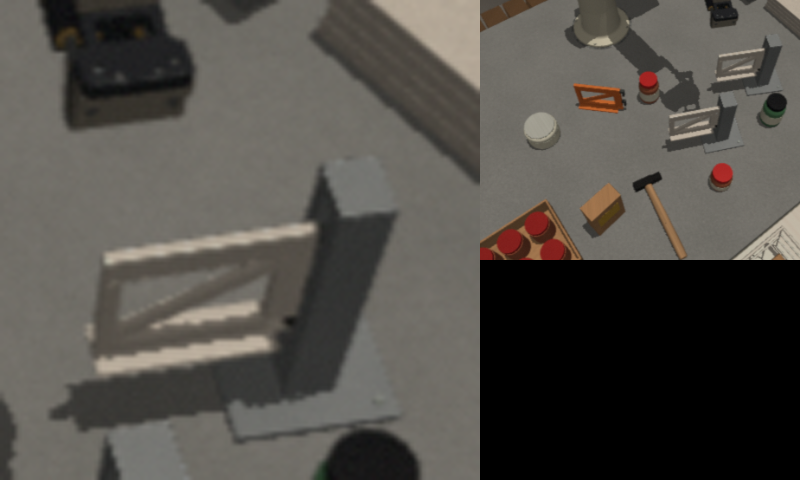

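The bracket sits level at the home height, with its rear top corner at about (317,225), and nothing else has moved. The change around the red jar is the arm's shadow. I'll hand it in.

```bash
python3 -c "
from h import *
print(r.job_done())"
```

```text
the job is handed in; nothing more can be done
None
```

The white bracket is hooked into the bare post and pressed fully home. I handed the job in at about 17 s of the 53 s allowed.

- **Grip:** I gripped the bracket about 28 mm further from its claws than the given grip point. At that point the gripper's body would have hit the tip of the finished bracket.
- **Hooking and release:** The claws went into the slots until the blade lightly touched the post's face (about 3 N). I lowered the bracket onto the catch and let go. A picture then showed it hanging by itself.
- **Pressing:** I pressed with shut fingers about 32 mm from the post's face. The last force I read before the catch gave was 11.4 N, and then it dropped to zero.
- **Home check:** Pressing again, the bracket held firm at 15 N with its top at 185.5 mm, against 186 mm expected. The final scene picture also shows it at home height.
- **Other objects:** Comparing pictures from before and after showed essentially no change at the olive jar, the rear red jar, carton, tub and mallet. The front red jar did show a change (16% of pixels). I put that down to the arm's shadow, because the jar stands in the same place in the last picture.
- **Disagreements:** The scene camera differed from the top and wrist cameras by 3 to 5 mm. The post's face was about 3.5 mm further back than I first estimated, which I settled by contact.

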